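Store the last drill core and bar the rack

ROBOT

A 6-joint arm with a two-finger parallel gripper is mounted at the origin on the work surface. World frame = base frame: x ahead of the robot, y to its left, z up, the work surface at z = 0. Lengths are in m, angles in rad, forces in N, time in s.
With the tool pointing down it reaches from about 0.375 to 0.9 m from the base axis. Payload 3.1 kg.
Tool frame: the origin (TCP) lies midway between the tips of the shut fingers; the grasp point (between the pads) lies 19 mm behind it; z points along the fingers, y is the line along which they close (so a half turn about z gives the same grasp; the last joint's range is limited). The gripper opens to 87 mm and grips with 3 to 60 N. Pads are 19 mm wide; open, the fingers measure 117 mm over their backs; the gripper's body (75 mm by 190 mm) begins 51 mm behind the grasp point.
Start: joints at [-1.284, 0.527, 1.433, -0, 1.181, -0.178], TCP at [0.281, -0.558, 0.223] pointing down, gripper open.
Joint ranges: [-3.08, 3.08], [-0.75, 2.2], [0.22, 2.44], [-1.43, 4.57], [0, 2.65], [-2.85, 2.85]. Speed limits (rad/s): [2.79, 2.79, 3.14, 3.14, 3.14, 3.14].

INTERFACE

Orientations are given as a unit quaternion [x, y, z, w].
In Python, from rig import robot gives the robot as it stands.
- The arm moves only by the shell command python3 -m jog 'ROWS' [FORCE]. ROWS is a JSON object of lists of equal length, an entry for each row: "dp": the shift along the tool's x, y, z in mm, a list of three; "delta_rot": the turn, a rotation vector about the tool's x, y, z in rad, a list of three; "gripper": the opening, from -1 (shut) to 1 (fully open). A call has 1 to 12 rows; each row is the pose to reach, as a shift and turn from the pose commanded when the call began, along the tool's axes at that moment; what a row does not reach only later rows make up. A row lasts 1/10 s, in which the tool goes at most 50 mm and 8.59 degrees, less where a joint would pass 70% of its speed; a pose out of reach is approached as far as the arm can. A call with a gripper value outside its range is refused whole. The fingers move at their own pace and stop on an object; FORCE is the grip in N (left out, the last holds). Time passes only in rows, so rows that repeat a pose let the fingers close. It gives the time, the measured TCP pose, the force, the opening and the grip force at its end, in the units of the state.
- robot.get_obs(): the state, without advancing time (a new reading comes with each control period).
- robot.camera(name): name is "scene" or "side" or "wrist"; returns the picture (400x640x3 uint8, red, green, blue); there is no depth.
- robot.camera_model(name): a dict with "fx", "fy", "cx", "cy" (pixels), "xyz" and "orientation" of the camera in the world; the wrist camera has in their place "T_tool_cam" (4x4, takes a point from camera to tool coordinates, whose origin is the TCP and whose axes are the flange's). Camera axes: x right, y down, z forward; pixel columns grow to the right and rows downward; lengths in m; the calibration is good to about 2 mm. A picture is of the moment at which its call begins: read the wrist's pose just before it. camera_model takes no time and is no camera call.
- robot.hand_in(): hands the job in; it is judged then, once.
Trained networks look in the newest picture that a camera, given by its name, has taken for a name from the list of things; names that differ only in an ending like _2 or _b are one class to them, and where a whole thing is asked for, a point or a joint stands for the part that bears it (a point fixed in the world has none). Each returns a list of dicts, best first, with "score" (0 to 1); they miss things now and then, are a little off and sometimes report something else, mostly with a low value. They report only what shows in the picture. A call takes as long as a camera call. They do not tell look-alikes from the thing itself.
- robot.search_frame(name, camera): "rect" ([left, top, right, bottom] in pixels, round what is visible of it).
The state is a dict: "time": time; "q": joint angles; "joint_velocities": joint speeds; "joint_torque": joint torques, N m; "position": TCP position; "tool_rot": TCP orientation; "ft_force": force on the tool from outside, world axes, zero at the start; "moment": the same for the moment, N m; "grip_width": finger opening in m; "grip_force": force on a finger pad.
Only numpy, scipy, OpenCV 4.12 (cv2) and the standard library are available. Lean on these libraries where they do the work, as an engineer would, in place of code of your own. Each camera call takes 0.05 s, during which the arm holds its last target. There are 200 camera calls.

TASK

First lower the stone core that stands on the marble tile into the empty hole of the blue rack until it stands fully down. Only then take the yellow retaining bar out of its plywood rest, lay it flat on the bench and let go of it there, take it again across its width, and lay it flat across the rack's two end supports, between their cheeks and centred over the cores. Set things down rather than dropping them, topple no core, leave the bottle, the tin and the mallet alone.

Things in the scene. Friction and masses are not known exactly. Their poses are not given: they have to be found in the camera images.
- rack: blue fixed rack, 70 mm (its x) by 200 mm (its y), origin: centre of its underside, z up. Its block, 50 mm high, has three round holes 34 mm wide, 40 mm deep (floor at z = 10 mm) at y = -45, 0 and +45 mm on its y axis. A seated core's top is at z = 100 mm. At y = -85 and +85 mm an upright end support, 26 mm thick along y, bears a seat for the bar
- rack_seat (a point): point midway between the rack's two seats, at the height of the seats (105 mm above the rack's origin), axes as the rack's. Each seat lies between two cheeks, 12 mm thick and 14 mm high above the seat, that leave a notch 46 mm wide along x for the 40 mm wide bar. Laid in place the bar's centre is 8 mm above this point and its y along the rack's y
- dot: flat green dot, 22 mm across, on the floor of the one rack hole that is empty at the start; its origin is the centre of that hole's floor, 40 mm below the hole's mouth. Nothing to touch
- core_grey: round stone drill core, light grey, 30 mm diameter, 90 mm long, 170 g. Origin: centre of its underside; z runs up along it. The three cores are alike but for colour; one stands on the marble tile, two in the rack
- core_red: round stone drill core, brick red, 30 mm diameter, 90 mm long, 170 g. Origin: centre of its underside; z runs up along it. The three cores are alike but for colour; one stands on the marble tile, two in the rack
- core_black: round stone drill core, black, 30 mm diameter, 90 mm long, 170 g. Origin: centre of its underside; z runs up along it. The three cores are alike but for colour; one stands on the marble tile, two in the rack
- tile: fixed marble tile 90 by 90 by 10 mm on the bench, on which one core stands at the start; origin: centre of its underside
- bar: yellow painted aluminium bar, 200 mm long (its y), 40 mm wide (its x), 16 mm thick (its z), about 340 g. Origin: its centre; the same either way up and round. At the start it stands on its long edge in the rest, 40 mm tall: its z level, centre 30 mm above the bench. Lying flat its z is vertical, its centre 8 mm above what it lies on
- rest: fixed plywood rest, 60 mm (x) by 190 mm (y), origin: centre of its underside. A 10 mm base with, at y = -75 and +75 mm, a pair of cheeks 12 mm thick, 20 mm long in y, tops at z = 30 mm, leaving a slot 20 mm wide for the bar on edge. Between the pairs the bar is free over 130 mm; its upper edge is 50 mm above the bench
- bottle: bystander: white bottle with a red cap, 66 mm wide, 170 mm high; origin at the centre of its underside
- tin: bystander: tin with a red label, 72 mm wide, 100 mm high; origin at the centre of its underside
- mallet: bystander: mallet with a wooden handle and black rubber head lying on the bench, 250 mm long along its x
Mind the look-alikes: they are no part of the job. What is shaped like the core_black but purple or turquoise is not meant.

How it is judged:
By the outcome, as a careful person would: the job done as asked, in the order asked, and still so for the second after the job is handed in, with the robot touching nothing.
It also fails if it takes over 61 s, if anything falls off the work surface, if the arm or the gripper's body presses on something with over 40 N, if the wrist force passes 120 N, or if a joint passes its speed limit or range.

## Working session

There is one attempt and no reset: what is moved stays moved. The work goes in short steps, Python scripts to look and compute and a shell command to move; the robot and the scene stay as the last step left them, time stands still between calls to the robot, and variables do not carry over. Pictures are saved under pics/ and viewed, at most 10 in all, crops included, and the job is handed in when it is done.

```bash
ls; mkdir -p pics
python3 - <<'E'
from rig import robot
import cv2,numpy as np
print(robot.get_obs())
ims=[]
for c in("scene","side","wrist"):
    im=robot.camera(c);m=robot.camera_model(c);print(c,m)
    cv2.imwrite(f"pics/{c}0.png",im[:,:,::-1])
    if c!="wrist" or 1:
        for n in["rack","dot","core_grey","core_red","core_black","tile","bar","rest"]:
            r=robot.search_frame(n,c);print(n,[(np.round(d["rect"]).tolist(),round(d["score"],2)) for d in r[:3]])
E
```

```text
pics
{'time': 0.0, 'q': array([-1.28349910e+00,  5.28495272e-01,  1.43387066e+00, -2.29500984e-05,
        1.18143359e+00, -1.78479309e-01]), 'joint_velocities': array([ 0.00024857,  0.0007347 ,  0.0001355 ,  0.00013287, -0.00059682,
       -0.00126191]), 'joint_torque': array([ 3.89299294e-04, -4.40039563e+01, -1.76594871e+01,  6.32791780e-02,
        5.82944811e-02, -1.56712913e-04]), 'position': array([ 0.2805197 , -0.55769297,  0.22156384]), 'tool_rot': array([ 9.73002274e-01,  2.30792889e-01, -7.06027031e-05, -1.10122378e-03]), 'ft_force': array([0.36893596, 0.61107411, 0.16090213]), 'moment': array([-0.00397061,  0.02707434,  0.04004513]), 'grip_force': 0.0, 'grip_width': 0.08682384025411347}
scene {'fx': 375.33177295810424, 'fy': 375.33177295810424, 'cx': 310.55170626916754, 'cy': 198.1748407182096, 'xyz': array([ 1.18611331, -0.12654393,  0.73181359]), 'orientation': array([ 0.71636828,  0.584937  , -0.24488537, -0.29102638])}
rack [([288.0, 172.0, 373.0, 231.0], 0.92)]
dot []
core_grey [([426.0, 144.0, 442.0, 172.0], 0.65)]
core_red [([307.0, 188.0, 319.0, 215.0], 0.5)]
core
[... 734 characters left out ...]
206.0, 308.0, 226.0], 0.47)]
tile [([214.0, 320.0, 267.0, 366.0], 0.84)]
bar [([330.0, 146.0, 358.0, 194.0], 0.57)]
rest [([327.0, 161.0, 358.0, 193.0], 0.94)]
wrist {'fx': 341.7226637360675, 'fy': 341.7226637360675, 'cx': 314.91223945971205, 'cy': 200.2048267461079, 'T_tool_cam': array([[-3.26502562e-04, -9.57637149e-01, -2.87977403e-01,
         7.99496973e-02],
       [ 9.99997945e-01, -8.88938001e-04,  1.82228937e-03,
         3.65496294e-04],
       [-2.00108606e-03, -2.87976216e-01,  9.57635471e-01,
        -1.63068006e-01],
       [ 0.00000000e+00,  0.00000000e+00,  0.00000000e+00,
         1.00000000e+00]])}
rack []
dot []
core_grey []
core_red []
core_black []
tile []
bar []
rest []
```

```bash
cat > h.py <<'E'
import numpy as np, cv2
from scipy.spatial.transform import Rotation as R
from scipy.optimize import least_squares
def cam(robot,c,obs=None):
    m=robot.camera_model(c)
    if 'T_tool_cam' in m:
        o=obs; T=np.eye(4);T[:3,:3]=R.from_quat(o['tool_rot']).as_matrix();T[:3,3]=o['position'];T=T@m['T_tool_cam']
        Rm,t=T[:3,:3],T[:3,3]
    else: Rm,t=R.from_quat(m['orientation']).as_matrix(),np.array(m['xyz'])
    return dict(K=(m['fx'],m['fy'],m['cx'],m['cy']),R=Rm,t=t)
def proj(c,P):
    p=(np.atleast_2d(P)-c['t'])@c['R'];fx,fy,cx,cy=c['K']
    return np.c_[fx*p[:,0]/p[:,2]+cx,fy*p[:,1]/p[:,2]+cy]
def ray(c,uv):
    fx,fy,cx,cy=c['K'];d=c['R']@np.array([(uv[0]-cx)/fx,(uv[1]-cy)/fy,1]);return d/np.linalg.norm(d)
def atz(c,uv,z):
    d=ray(c,uv);return c['t']+d*(z-c['t'][2])/d[2]
def tri(cs,uvs):
    A=np.zeros((3,3));b=np.zeros(3)
    for c,uv in zip(cs,uvs):
        d=ray(c,uv);M=np.eye(3)-np.outer(d,d);A+=M;b+=M@c['t']
    P=np.linalg.solve(A,b);return P,[np.round(proj(c,P)[0]-uv,1) for c,uv in zip(cs,uvs)]
E
python3 - <<'E'
import cv2,numpy as np
a=cv2.imread("pics/scene0.png")[120:350,140:480];b=cv2.imread("pics/side0.png")[120:380,180:400]
cv2.imwrite("pics/a.png",cv2.resize(a,None,fx=2.35,fy=2.35,interpolation=2))
cv2.imwrite("pics/b.png",cv2.resize(b,None,fx=2.3,fy=2.3,interpolation=2))
E
```

```text
(no output)
```

View pics/a.png

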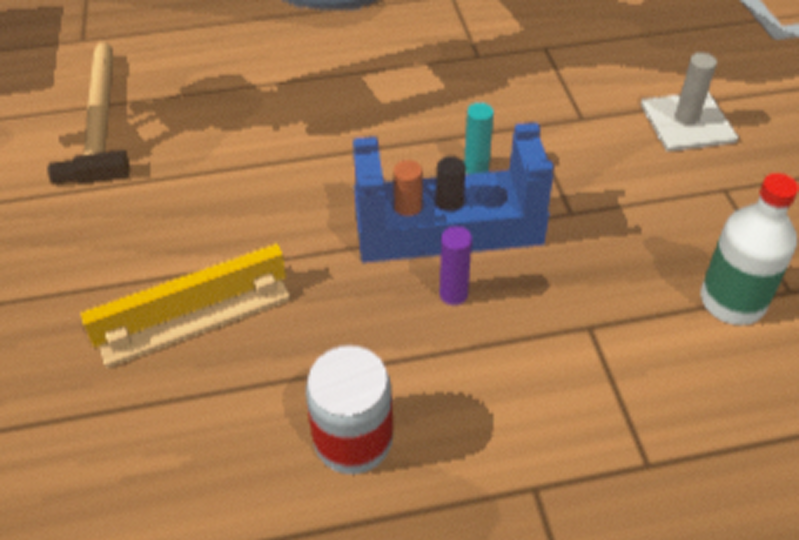

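View pics/b.png

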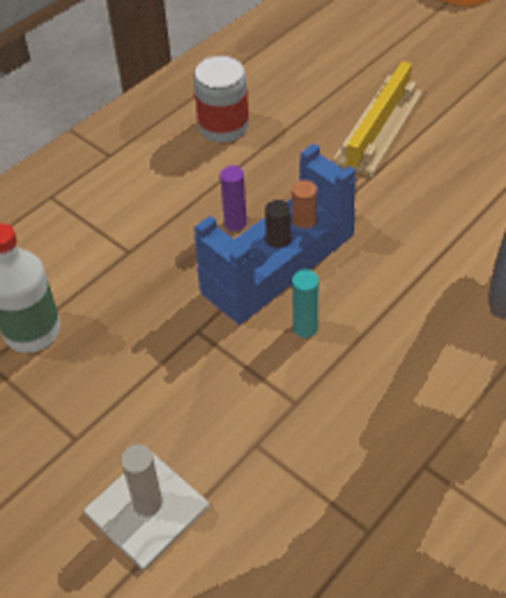

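The views show the grey core on the tile, red and black in the rack, with the rack's hole nearest the tile empty. Purple and turquoise decoys stand free on either side of the rack, and the bar is on edge in its rest. Next I triangulate the points.

Run:
```python
from rig import robot
from h import *
S=cam(robot,"scene");D=cam(robot,"side")
s=lambda u,v:np.array([140+u/2.35-.3,120+v/2.35-.3]); d=lambda u,v:np.array([180+u/2.3-.3,120+v/2.3-.3])
for n,a,b in[("grey",(703,62),(139,454)),("red",(408,170),(304,190)),("black",(452,166),(278,210)),("purple",(456,236),(232,174)),("turq",(480,111),(306,279)),
 ("barR",(280,252),(353,155)),("barL",(88,318),(404,70)),("hole",(490,196),(258,262)),("tile",(690,122),(147,512)),("tin",(349,375),(220,75)),("bottle",(779,190),(3,240))]:
    P,e=tri([S,D],[s(*a),d(*b)]);print(n,P.round(3),e)
```

```text
grey [0.444 0.372 0.098] [array([-0.6, -0.1]), array([-0.7,  0.2])]
red [0.549 0.001 0.096] [array([0.2, 0.1]), array([ 0.2, -0.1])]
black [0.552 0.047 0.096] [array([-0., -0.]), array([-0.,  0.])]
purple [0.64  0.03  0.088] [array([0.3, 0.1]), array([ 0.2, -0.1])]
turq [0.464 0.1   0.088] [array([-0., -0.]), array([-0.,  0.])]
barR [ 0.58  -0.139  0.035] [array([0.7, 0.4]), array([ 0.6, -0.3])]
barL [ 0.632 -0.327  0.04 ] [array([1.5, 0.8]), array([ 0.9, -0.7])]
hole [0.55  0.089 0.041] [array([-0.7, -0.3]), array([-0.7,  0.3])]
tile [ 0.44   0.381 -0.   ] [array([-0.5, -0.1]), array([-0.6,  0.1])]
tin [ 0.778 -0.096  0.095] [array([0.6, 0.3]), array([ 0.4, -0.2])]
bottle [0.705 0.31  0.159] [array([-0.6, -0.1]), array([-0.5,  0. ])]
```

```bash
python3 -m jog '{"dp":[[513,-422,-57],[513,-422,-57],[513,-422,-57],[513,-422,-57],[513,-422,-57],[513,-422,-57],[513,-422,-57],[513,-422,-57],[513,-422,-57],[513,-422,-57],[513,-422,-57],[513,-422,-57]],"delta_rot":[[0,0,-1.105],[0,0,-1.105],[0,0,-1.105],[0,0,-1.105],[0,0,-1.105],[0,0,-1.105],[0,0,-1.105],[0,0,-1.105],[0,0,-1.105],[0,0,-1.105],[0,0,-1.105],[0,0,-1.105]],"gripper":[1,1,1,1,1,1,1,1,1,1,1,1]}'
python3 - <<'E'
from rig import robot
from h import *
S=cam(robot,"scene");D=cam(robot,"side")
s=lambda u,v:np.array([140+u/2.35-.3,120+v/2.35-.3])
for n,a in[("mallet butt",(102,48)),("head l",(52,172)),("head r",(128,165))]: print(n,atz(S,s(*a),.02).round(3))
E
```

```text
time: 2.55
position: [0.5233, -0.0097, 0.2744]
tool_rot: [0.707, 0.707, 0.0, 0.0]
ft_force: [1.2, -1.3, -0.2]
grip_width: 0.0871
grip_force: 0.0
mallet butt [ 0.157 -0.341  0.02 ]
head l [ 0.39  -0.388  0.02 ]
head r [ 0.397 -0.302  0.02 ]
```

```bash
python3 -m jog '{"dp":[[60,27,0],[60,27,0],[60,27,0]],"delta_rot":[[0,0,0],[0,0,0],[0,0,0]],"gripper":[1,1,1]}'
python3 - <<'E'
from rig import robot
from h import *
o=robot.get_obs();im=robot.camera("wrist");C=cam(robot,"wrist",o)
cv2.imwrite("pics/w1.png",im[:,:,::-1])
for n in["rack","dot","core_red","core_black"]:
    print(n,[(np.round(d["rect"],1).tolist(),round(d["score"],2)) for d in robot.search_frame(n,"wrist")[:4]])
P=[[.549,.001,.1],[.552,.047,.1],[.551,.092,.01],[.551,.092,.05]];print(proj(C,P).round(0).tolist())
import pickle;pickle.dump(C,open("w1.pkl","wb"))
E
```

```text
time: 2.85
position: [0.5501, 0.0502, 0.2737]
tool_rot: [0.706, 0.709, 0.0, 0.0]
ft_force: [0.4, -0.3, 1.4]
grip_width: 0.0869
grip_force: 0.0
rack [([272.6, 78.5, 367.9, 283.1], 0.76)]
dot [([313.0, 121.4, 331.1, 143.6], 0.79), ([302.4, 157.2, 335.4, 197.7], 0.36)]
core_red [([302.7, 198.8, 330.9, 242.4], 0.97)]
core_black [([302.2, 159.3, 331.7, 196.7], 0.9), ([372.2, 166.6, 414.6, 209.2], 0.76), ([215.0, 110.2, 256.9, 141.8], 0.65)]
[[313.0, 224.0], [316.0, 182.0], [315.0, 129.0], [315.0, 132.0]]
```

View pics/w1.png

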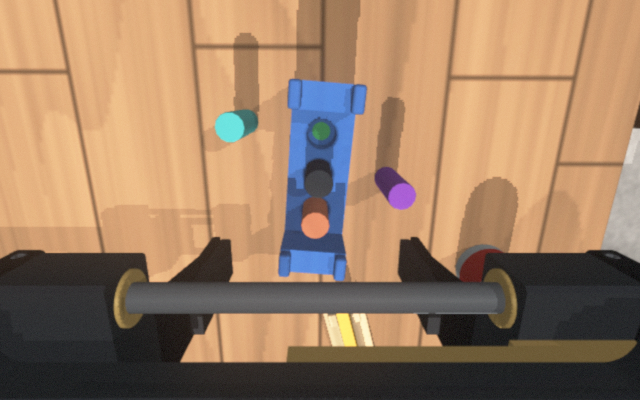

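Run:
```python
from h import *
import pickle
C=pickle.load(open("w1.pkl","rb"));im=cv2.imread("pics/w1.png").astype(int);B,G,Rr=im[...,0],im[...,1],im[...,2]
def cen(m,box):
    k=np.zeros(m.shape,bool);l,t,r,b=box;k[t:b,l:r]=m[t:b,l:r];v,u=np.nonzero(k);return np.array([u.mean(),v.mean()]),k.sum(),(u.min(),v.min(),u.max(),v.max())
print("green",cen((G>B+15)&(G>Rr+25),(300,105,345,160)))
print("redtop",cen((Rr>170)&(G<150)&(B<130),(295,190,340,250)))
v=im[155:245,300:340].sum(2)//3
print(v[::3,::3])
for uv,z in[((321,131),.01),((315.5,226),.1),((318,181),.1)]: print(atz(C,uv,z).round(4))
big=cv2.resize(im[70:285,260:390].astype(np.uint8),None,fx=2.7,fy=2.7,interpolation=cv2.INTER_CUBIC);cv2.imwrite("pics/w1c.png",big)
```

```text
green (array([320.76150628, 130.71966527]), np.int64(239), (np.int64(313), np.int64(122), np.int64(329), np.int64(139)))
redtop (array([314.57381616, 224.        ]), np.int64(359), (np.int64(301), np.int64(213), np.int64(328), np.int64(238)))
[[147 145 111 102 102 106 104 106 106 103 104 130 144 144]
 [148 147 109 104  99  84  79  81  97 105 105 135 143 148]
 [150 145 103  81  50  46  43  44  50  72 103 145 147 147]
 [149 145  81  47  45  46  48  50  45  43  86 144 145 147]
 [145 127  59  47  45  45  48  47  47  47  78 133 146 145]
 [130  92  52  42  47  58  57  59  48  47  57 112 144 149]
 [128  89  48  56  65  70  71  71  68  67  51 104 146 150]
 [134  91  53  69  68  70  68  72  72  71  60 111 146 149]
 [130  99  67  68  68  74  72  71  69  74  69 119 147 146]
 [130 106  70  71  73  70  68  69  70  72  70 121 134 134]
 [131 108  72  69  70  69  69  72  70  73  69 122 111 107]
 [121 103  71  71  73  70  74  75  69  71  71 139 109 105]
 [ 91  91  78  74  74  73  74  73  70  73  85 131 105 103]
 [ 91  92 102  84  74  76  75  75  75  78 105 107 106 104]
 [103 104 105  85  82  80  80  
[... 285 characters left out ...]
 111 105  86  81  78  94 106 111 108]
 [ 86  74 107 160 165 164 165 160 112  80 105 106 106 107]
 [ 91 111 161 161 162 164 165 165 162  97 106 106 109 105]
 [ 91 157 162 161 162 164 164 164 167 161 105 106 107 106]
 [ 96 167 164 163 162 166 163 167 166 163 112 107 107 108]
 [ 95 167 165 164 163 165 164 163 165 166 110 106 107 107]
 [ 90 164 168 166 163 164 163 164 165 156 108 109 107 107]
 [ 79  93 168 167 164 163 163 165 161  90  88  93  98  99]
 [ 77  79  98 159 169 166 163 151  80  74  74  79  76  75]
 [ 79  79  80  76  84  85  87  77  79  77  74  75  75  72]
 [ 76  77  76  77  81  76  77  75  77  76  76  79  76  73]]
[0.5586 0.0892 0.01  ]
[ 0.552  -0.0009  0.1   ]
[0.5543 0.0478 0.1   ]
```

View pics/w1c.png

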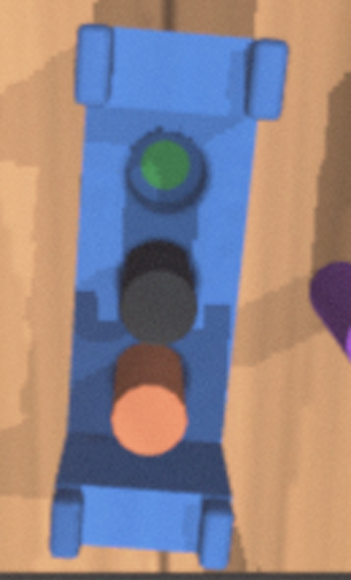

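```bash
cat > fit.py <<'E'
from h import *
M=np.array([[0,45,10],[0,-45,100],[0,0,100],[-29,85,119],[29,85,119],[-29,-85,119],[29,-85,119]])/1000
W=np.array([2,2,2,1,1,1,1.])
def fit(cams,uvs,x0=(.553,.045,-.07,0)):
    def f(p):
        P=M@R.from_euler('z',p[2]).as_matrix().T+[p[0],p[1],p[3]]
        return np.concatenate([((proj(c,P)-u)*W[:,None]).ravel() for c,u in zip(cams,uvs)]+[[p[3]/.002]])
    r=least_squares(f,x0);return r.x,r.fun
E
python3 - <<'E'
from fit import *
import pickle
C=pickle.load(open("w1.pkl","rb"))
p,r=fit([C],[np.array([[320.8,130.7],[315.5,226],[318,184.3],[295.5,93.3],[358.9,98.9],[284.4,263.3],[339.6,267.4]])])
print(p.round(4),r.round(1))
Rm=R.from_euler('z',p[2]).as_matrix();print("hole",(Rm@[0,.045,0]+[p[0],p[1],0]).round(4))
E
```

```text
[ 0.555   0.0446 -0.0769 -0.0013] [ 0.1 -0.1 -0.9 -2.   1.3 -1.  -1.   0.9  0.2  0.7 -0.3  2.2  0.2  2.2
 -0.6]
hole [0.5585 0.0895 0.    ]
```

```bash
python3 -m jog '{"dp":[[270,-108,30],[270,-108,30],[270,-108,30],[270,-108,30],[270,-108,30],[270,-108,30],[270,-108,30],[270,-108,30]],"delta_rot":[[0,0,0.077],[0,0,0.077],[0,0,0.077],[0,0,0.077],[0,0,0.077],[0,0,0.077],[0,0,0.077],[0,0,0.077]],"gripper":[0.5,0.5,0.5,0.5,0.5,0.5,0.5,0.5]}'
cat > look.py <<'E'
import sys,pickle
from rig import robot
from h import *
o=robot.get_obs();im=robot.camera("wrist");C=cam(robot,"wrist",o);k=sys.argv[1]
cv2.imwrite(f"pics/{k}.png",im[:,:,::-1]);pickle.dump(C,open(k+".pkl","wb"))
print(o['position'].round(4),R.from_quat(o['tool_rot']).as_matrix().round(3).tolist())
for n in sys.argv[2:]: print(n,[(np.round(d["rect"],1).tolist(),round(d["score"],2)) for d in robot.search_frame(n,"wrist")[:3]])
E
python3 look.py w2 core_grey tile
```

```text
time: 3.9
position: [0.4416, 0.3177, 0.2438]
tool_rot: [0.734, 0.68, -0.0, 0.0]
ft_force: [-0.6, -0.5, -0.1]
grip_width: 0.0652
grip_force: 0.0
[0.4416 0.3177 0.2438] [[0.076, 0.997, 0.0], [0.997, -0.076, -0.001], [-0.001, 0.0, -1.0]]
core_grey [([294.7, 105.7, 324.8, 138.7], 0.92)]
tile [([271.5, 69.4, 349.3, 158.9], 0.89), ([510.4, 130.4, 640.0, 208.0], 0.49)]
```

```bash
python3 -m jog '{"dp":[[50,0,40],[50,0,40],[50,0,40]],"delta_rot":[[0,0,0],[0,0,0],[0,0,0]],"gripper":[0.3,0.3,0.3]}'
python3 look.py w3 core_grey tile
python3 - <<'E'
import cv2,numpy as np
a=cv2.imread("pics/w2.png")[55:175,250:370];b=cv2.imread("pics/w3.png")[90:250,230:390]
cv2.imwrite("pics/c23.png",np.hstack([cv2.resize(a,(396,396),interpolation=2),cv2.resize(b,(400,396),interpolation=2)]))
E
```

```text
time: 4.35
position: [0.4454, 0.3674, 0.2022]
tool_rot: [0.734, 0.679, -0.002, -0.0]
ft_force: [0.9, 0.7, 0.1]
grip_width: 0.0575
grip_force: 0.0
[0.4454 0.3674 0.2022] [[0.077, 0.997, -0.003], [0.997, -0.077, -0.002], [-0.002, -0.003, -1.0]]
core_grey []
tile [([266.7, 120.1, 354.7, 207.8], 0.69)]
```

View pics/c23.png

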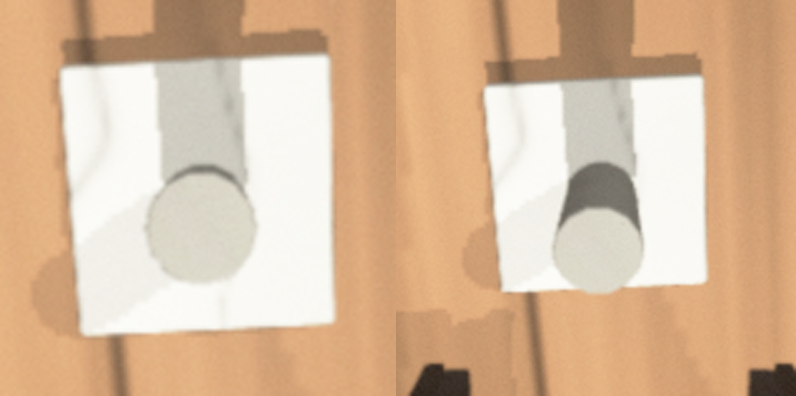

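Run:
```python
from h import *
import pickle
A,B=[pickle.load(open(f"{k}.pkl","rb")) for k in("w2","w3")]
a,b=np.array([311.1,124.0]),np.array([310.3,190.9])
print(tri([A,B],[a,b]),atz(A,a,.1),atz(B,b,.1))
```

```text
(array([0.44331571, 0.37391091, 0.09896433]), [array([-0.4, -0. ]), array([0.4, 0. ])]) [0.44368146 0.37395039 0.1       ] [0.44300482 0.37423076 0.1       ]
```

```bash
python3 -m jog '{"dp":[[6,-3,50],[6,-3,100],[6,-3,130],[6,-3,141],[6,-3,141],[6,-3,141],[6,-3,141],[6,-3,141],[6,-3,141],[6,-3,141]],"delta_rot":[[0,0,0],[0,0,0],[0,0,0],[0,0,0],[0,0,0],[0,0,0],[0,0,0],[0,0,0],[0,0,0],[0,0,0]],"gripper":[0.3,0.3,0.3,0.3,0.3,-1,-1,-1,-1,-1]}' 25
```

```text
time: 5.5
position: [0.4432, 0.3747, 0.0638]
tool_rot: [0.734, 0.679, 0.001, 0.0]
ft_force: [-0.9, 0.5, 4.0]
grip_width: 0.0292
grip_force: 24.9
```

```bash
python3 -m jog '{"dp":[[0,0,-40],[0,0,-90],[0,0,-140],[-40,20,-140],[-85,42,-140],[-130,65,-140],[-175,87,-140],[-220,110,-140],[-260,130,-140],[-275,137,-140],[-275,137,-140],[-275,137,-140]],"delta_rot":[[0,0,0],[0,0,0],[0,0,0],[0,0,0],[0,0,0],[0,0,0],[0,0,0],[0,0,0],[0,0,0],[0,0,0],[0,0,0],[0,0,0]],"gripper":[-1,-1,-1,-1,-1,-1,-1,-1,-1,-1,-1,-1]}'
python3 look.py w4 dot rack
python3 - <<'E'
import cv2
cv2.imwrite("pics/w4c.png",cv2.resize(cv2.imread("pics/w4.png")[60:300,220:420],None,fx=2.4,fy=2.4,interpolation=2))
E
```

```text
time: 6.7
position: [0.5575, 0.0902, 0.2024]
tool_rot: [0.734, 0.679, -0.0, -0.001]
ft_force: [-0.1, 0.7, -2.4]
grip_width: 0.0292
grip_force: 24.9
[0.5575 0.0902 0.2024] [[0.078, 0.997, -0.002], [0.997, -0.078, 0.001], [0.001, -0.002, -1.0]]
dot [([308.4, 167.6, 325.0, 187.8], 0.64)]
rack [([262.7, 123.1, 365.1, 347.0], 0.95)]
```

View pics/w4c.png

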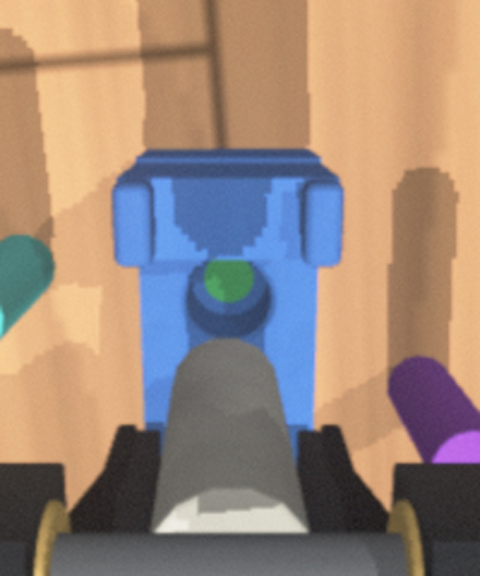

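Run:
```python
from h import *
import pickle
C=pickle.load(open("w4.pkl","rb"))
print("mouth",atz(C,(315.6,184.2),.05),"dot",atz(C,(315,177.1),.01))
t=np.array([.5575,.0902,.1486]);th=np.linspace(0,6.283,73)
q=proj(C,t+.015*np.c_[np.cos(th),np.sin(th),0*th]);print("rim pred u",q[:,0].min(),q[:,0].max(),"v",q[:,1].min(),"obs u",220+176/2.4,220+275/2.4,"v",60+338/2.4)
h=np.array([.5585,.0895,.05]);q=proj(C,h+.017*np.c_[np.cos(th),np.sin(th),0*th]);print("hole pred",q.min(0),q.max(0),"obs",220+187/2.4,220+272/2.4,60+338/2.4)
B=pickle.load(open("w1.pkl","rb"));print(tri([B,C],[np.array([320.8,130.7]),np.array([315,177.1])]))
```

```text
mouth [0.55890329 0.08990061 0.05      ] dot [0.55812176 0.08769363 0.01      ]
rim pred u 291.3682184619087 335.8329340230982 v 198.25425158023015 obs u 293.33333333333337 334.58333333333337 v 200.83333333333334
hole pred [297.34145138 167.03282258] [333.07536783 201.72239708] obs 297.9166666666667 333.33333333333337 200.83333333333334
(array([0.55825018, 0.09073466, 0.02315852]), [array([0.1, 0. ]), array([-0.1, -0. ])])
```

```bash
python3 -m jog '{"dp":[[1,1,30],[1,1,60],[1,1,80],[1,1,90],[1,1,94],[1,1,97],[1,1,100],[1,1,103],[1,1,106],[1,1,106]],"delta_rot":[[0,0,0],[0,0,0],[0,0,0],[0,0,0],[0,0,0],[0,0,0],[0,0,0],[0,0,0],[0,0,0],[0,0,0]],"gripper":[-1,-1,-1,-1,-1,-1,-1,-1,-1,-1]}'
```

```text
time: 7.85
position: [0.5595, 0.0905, 0.0968]
tool_rot: [0.734, 0.679, -0.0, 0.0]
ft_force: [0.0, 0.4, -1.2]
grip_width: 0.0296
grip_force: 24.9
```

```bash
python3 -m jog '{"dp":[[0,0,8],[0,0,16],[0,0,24],[0,0,28],[0,0,30],[0,0,31.5],[0,0,32.5],[0,0,32.5]],"delta_rot":[[0,0,0],[0,0,0],[0,0,0],[0,0,0],[0,0,0],[0,0,0],[0,0,0],[0,0,0]],"gripper":[-1,-1,-1,-1,-1,-1,-1,-1]}'
```

```text
time: 8.65
position: [0.5596, 0.0906, 0.0644]
tool_rot: [0.734, 0.679, 0.0, 0.0]
ft_force: [-0.2, -0.8, -2.3]
grip_width: 0.0293
grip_force: 24.9
```

```bash
python3 -m jog '{"dp":[[0,0,0.5],[0,0,1],[0,0,1.5],[0,0,1.5]],"delta_rot":[[0,0,0],[0,0,0],[0,0,0],[0,0,0]],"gripper":[-1,-1,-1,-1]}'
```

```text
time: 9.05
position: [0.5596, 0.0906, 0.0639]
tool_rot: [0.734, 0.679, 0.0, 0.0]
ft_force: [-1.0, -0.2, 5.9]
grip_width: 0.0293
grip_force: 24.9
```

```bash
python3 -m jog '{"dp":[[0,0,0],[0,0,0],[0,0,0],[0,0,-20],[0,0,-60],[0,0,-110],[0,0,-150],[-40,10,-165],[-85,20,-165],[-130,30,-165],[-175,40,-165],[-220,50,-165]],"delta_rot":[[0,0,0],[0,0,0],[0,0,0],[0,0,0],[0,0,0],[0,0,0],[0,0,0],[0,0,-0.06],[0,0,-0.12],[0,0,-0.18],[0,0,-0.24],[0,0,-0.3]],"gripper":[0.1,0.1,0.1,0.1,0.1,0.1,0.1,0.1,0.1,0.1,0.1,0.1]}'
python3 look.py w5 core_grey rack bar rest
```

```text
time: 10.25
position: [0.5925, -0.1344, 0.2279]
tool_rot: [0.623, 0.782, 0.0, 0.0]
ft_force: [0.7, 0.9, 0.2]
grip_width: 0.048
grip_force: 0.0
[ 0.5925 -0.1344  0.2279] [[-0.224, 0.975, 0.0], [0.975, 0.224, 0.0], [-0.0, 0.0, -1.0]]
core_grey []
rack [([233.3, 0.0, 351.1, 100.1], 0.57)]
bar [([296.6, 176.2, 318.2, 344.5], 0.68)]
rest [([285.4, 174.8, 337.9, 320.2], 0.63)]
```

View pics/w5.png

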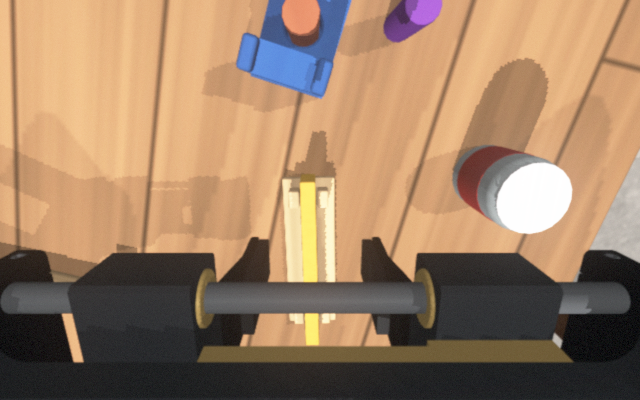

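Run:
```python
from h import *
import pickle
C=pickle.load(open("w5.pkl","rb"));im=cv2.imread("pics/w5.png").astype(int)
B,G,Rr=im[...,0],im[...,1],im[...,2]
m=(Rr>170)&(G>140)&(B<70)
pts=[]
for v in range(176,345,6):
    u=np.nonzero(m[v,270:350])[0]+270
    if len(u)>3: pts.append((u.mean(),v,len(u)))
pts=np.array(pts);print(pts.round(1).tolist())
W=np.array([atz(C,p[:2],.05) for p in pts]);k=np.polyfit(W[:,1],W[:,0],1);print(k,np.degrees(np.arctan(k[0])),W[0],W[-1],(W[:,0]-np.polyval(k,W[:,1])).round(4))
from rig import robot
robot.camera("scene");print([(np.round(d["rect"]).tolist(),round(d["score"],2)) for d in robot.search_frame("core_grey","scene")[:3]])
S=cam(robot,"scene");print(proj(S,[[.5587,.0898,.1],[.5587,.0898,.05]]).round(0).tolist())
```

```text
[]Traceback (most recent call last):
  File "<stdin>", line 11, in <module>
IndexError: too many indices for array: array is 1-dimensional, but 2 were indexed
```

```bash
python3 -m jog '{"dp":[[-140,0,-20],[-140,0,-20],[-140,0,-20],[-140,0,-20],[-140,0,-20]],"delta_rot":[[0,0,-0.047],[0,0,-0.047],[0,0,-0.047],[0,0,-0.047],[0,0,-0.047]],"gripper":[0.1,0.1,0.1,0.1,0.1]}'
python3 look.py w6
cat > bar.py <<'E'
from h import *
import pickle,sys
def line(k,z,box):
    C=pickle.load(open(k+".pkl","rb"));im=cv2.imread(f"pics/{k}.png");h=cv2.cvtColor(im,cv2.COLOR_BGR2HSV)
    m=((h[...,0]>21)&(h[...,0]<34)&(h[...,1]>200)).astype(np.uint8);l,t,r,b=box
    k_=np.zeros_like(m);k_[t:b,l:r]=m[t:b,l:r];n,lab,st,ce=cv2.connectedComponentsWithStats(k_)
    i=1+st[1:,4].argmax();print("blob",st[i].tolist(),ce[i].round(1).tolist())
    pts=np.array([(np.nonzero(lab[v]==i)[0].mean(),v,(lab[v]==i).sum()) for v in range(st[i][1],st[i][1]+st[i][3])])
    W=np.array([atz(C,p[:2],z) for p in pts]);return C,pts,W
E
python3 - <<'E'
from bar import *
for k in("w5","w6"):
    C,p,W=line(k,.05,(200,20,430,340));c=np.polyfit(W[3:-3,1],W[3:-3,0],1);print(k,p[::15].round(1).tolist(),W[0].round(4),W[-1].round(4),np.degrees(np.arctan(c[0])),np.polyval(c,-.23),np.polyval(c,-.2))
from rig import robot
robot.camera("scene");print([(np.round(d["rect"]).tolist(),round(d["score"],2)) for d in robot.search_frame("core_grey","scene")[:3]])
S=cam(robot,"scene");print(proj(S,[[.5587,.0898,.1],[.5587,.0898,.05]]).round(0).tolist())
E
```

```text
time: 11.0
position: [0.6232, -0.2678, 0.2474]
tool_rot: [0.605, 0.796, 0.0, -0.001]
ft_force: [-0.6, 0.2, -0.2]
grip_width: 0.0478
grip_force: 0.0
[ 0.6232 -0.2678  0.2474] [[-0.267, 0.964, -0.001], [0.964, 0.267, 0.002], [0.002, -0.0, -1.0]]Traceback (most recent call last):
  File "<stdin>", line 3, in <module>
  File "bar.py", line 7, in line
    i=1+st[1:,4].argmax();print("blob",st[i].tolist(),ce[i].round(1).tolist())
        ~~~~~~~~~~~~~~~^^
ValueError: attempt to get argmax of an empty sequence
```

Run:
```python
import cv2
im=cv2.imread("pics/w5.png");h=cv2.cvtColor(im,cv2.COLOR_BGR2HSV);print(im[230,285:340:3].tolist());print(h[230,285:340:3].tolist())
```

```text
[[155, 204, 236], [191, 237, 251], [176, 224, 246], [168, 220, 243], [176, 226, 247], [176, 227, 248], [120, 240, 254], [118, 238, 254], [119, 239, 254], [119, 238, 254], [112, 228, 251], [133, 174, 206], [138, 183, 219], [165, 215, 240], [212, 247, 254], [209, 246, 254], [192, 238, 252], [120, 167, 221], [124, 172, 223]]
[[18, 88, 236], [23, 61, 251], [21, 73, 246], [21, 79, 243], [21, 73, 247], [21, 74, 248], [27, 135, 254], [26, 137, 254], [27, 136, 254], [26, 136, 254], [25, 141, 251], [17, 90, 206], [17, 94, 219], [20, 80, 240], [25, 42, 254], [25, 45, 254], [23, 61, 252], [14, 117, 221], [15, 113, 223]]
```

View pics/w6.png

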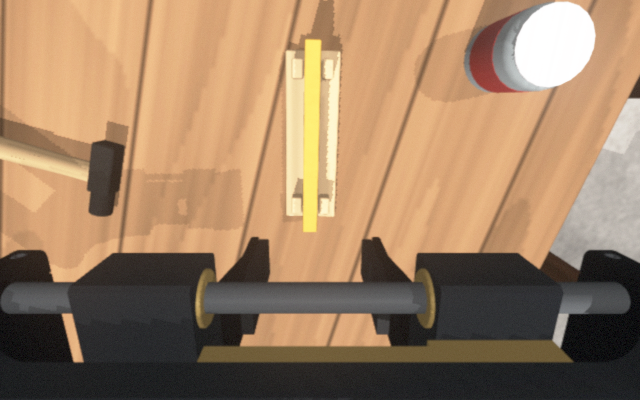

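```bash
sed -i 's/>21/>22/; s/<34/<36/; s/>200/>120/' bar.py
python3 - <<'E'
from bar import *
for k in("w5","w6"):
    C,p,W=line(k,.05,(200,20,430,340));c=np.polyfit(W[3:-3,1],W[3:-3,0],1);print(k,p[::25].round(1).tolist(),W[0].round(4),W[-1].round(4),np.linalg.norm(W[0]-W[-1]),np.degrees(np.arctan(c[0])),np.polyval(c,-.23),np.polyval(c,-.2))
for z in(.04,.045,.055):
    a=[]
    for k in("w5","w6"):
        C,p,W=line(k,z,(200,20,430,340));a.append(W[0].round(4).tolist())
    print(z,a)
from rig import robot
robot.camera("scene");print([(np.round(d["rect"]).tolist(),round(d["score"],2)) for d in robot.search_frame("core_grey","scene")[:3]])
S=cam(robot,"scene");print(proj(S,[[.5587,.0898,.1],[.5587,.0898,.05]]).round(0).tolist())
E
```

```text
blob [300, 183, 17, 99, 1380] [308.4, 231.4]
w5 [[307.5, 183.0, 14.0], [307.5, 208.0, 14.0], [308.5, 233.0, 14.0], [309.0, 258.0, 13.0]] [ 0.5873 -0.1415  0.05  ] [ 0.6141 -0.2515  0.05  ] 0.1132370734934222 -14.201880027146988 0.6090847009735878 0.6014924865276098
blob [303, 40, 18, 192, 2731] [310.9, 132.5]
w6 [[312.5, 40.0, 14.0], [312.0, 65.0, 15.0], [312.0, 90.0, 15.0], [311.5, 115.0, 14.0], [310.5, 140.0, 14.0], [310.5, 165.0, 14.0], [310.0, 190.0, 13.0], [309.5, 215.0, 14.0]] [ 0.5866 -0.1412  0.05  ] [ 0.6357 -0.333   0.05  ] 0.19801547242348577 -14.33417936513281 0.6092072422064907 0.6015412761558775
blob [300, 183, 17, 99, 1380] [308.4, 231.4]
blob [303, 40, 18, 192, 2731] [310.9, 132.5]
0.04 [[0.5876, -0.1439, 0.04], [0.5862, -0.1398, 0.04]]
blob [300, 183, 17, 99, 1380] [308.4, 231.4]
blob [303, 40, 18, 192, 2731] [310.9, 132.5]
0.045 [[0.5875, -0.1427, 0.045], [0.5864, -0.1405, 0.045]]
blob [300, 183, 17, 99, 1380] [308.4, 231.4]
blob [303, 40, 18, 192, 2731] [310.9, 132.5]
0.055 [[0.5871, -0.1402, 0.055], [0.5868, -0.1419, 0.055]]
[([345.0, 187.0, 357.0, 206.0], 0.65), ([410.0, 160.0, 448.0, 186.0], 0.25)]
[[350.0, 188.0], [349.0, 203.0]]
```

```bash
python3 -m jog '{"dp":[[33,-3,40],[33,-3,90],[33,-3,140],[33,-3,180],[33,-3,205],[33,-3,219],[33,-3,219],[33,-3,219],[33,-3,219],[33,-3,219],[33,-3,219],[33,-3,219]],"delta_rot":[[0,0,0.02],[0,0,0.02],[0,0,0.02],[0,0,0.02],[0,0,0.02],[0,0,0.02],[0,0,0.02],[0,0,0.02],[0,0,0.02],[0,0,0.02],[0,0,0.02],[0,0,0.02]],"gripper":[0.1,0.1,0.1,0.1,0.1,0.1,0.1,0.1,-1,-1,-1,-1]}' 35
```

```text
time: 12.35
position: [0.612, -0.2385, 0.0297]
tool_rot: [0.613, 0.79, 0.0, 0.001]
ft_force: [-0.1, 0.3, -0.2]
grip_width: 0.0234
grip_force: 0.0
```

```bash
python3 -m jog '{"dp":[[0,0,0],[0,0,0],[0,0,0],[0,0,-3],[0,0,-10],[0,0,-30],[0,0,-60],[0,0,-90],[0,0,-100],[0,0,-100]],"delta_rot":[[0,0,0],[0,0,0],[0,0,0],[0,0,0],[0,0,0],[0,0,0],[0,0,0],[0,0,0],[0,0,0],[0,0,0]],"gripper":[-1,-1,-1,-1,-1,-1,-1,-1,-1,-1]}'
```

```text
time: 13.35
position: [0.6127, -0.2386, 0.1304]
tool_rot: [0.613, 0.79, 0.0, 0.002]
ft_force: [-0.1, -0.7, -3.3]
grip_width: 0.0158
grip_force: 35.0
```

```bash
python3 -m jog '{"dp":[[30,-24,0],[60,-48,0],[95,-77,0],[130,-105,0],[165,-133,0],[190,-153,0],[207,-167,0],[207,-167,0],[207,-167,0]],"delta_rot":[[0,0,0.06],[0,0,0.13],[0,0,0.2],[0,0,0.27],[0,0,0.34],[0,0,0.4],[0,0,0.45],[0,0,0.45],[0,0,0.45]],"gripper":[-1,-1,-1,-1,-1,-1,-1,-1,-1]}'
python3 -m jog '{"dp":[[0,0,0],[0,0,0],[0,0,0],[0,0,0],[0,0,0],[0,0,0],[0,0,0]],"delta_rot":[[0.12,0,0],[0.24,0,0],[0.36,0,0],[0.48,0,0],[0.6,0,0],[0.7,0,0],[0.7,0,0]],"gripper":[-1,-1,-1,-1,-1,-1,-1]}'
```

```text
time: 14.25
position: [0.3985, -0.0788, 0.1283]
tool_rot: [0.774, 0.633, -0.0, -0.0]
ft_force: [0.1, -0.9, -4.1]
grip_width: 0.0156
grip_force: 35.0
time: 14.95
position: [0.4025, -0.0805, 0.1253]
tool_rot: [0.728, 0.595, -0.216, -0.264]
ft_force: [0.1, -0.1, -4.9]
grip_width: 0.0155
grip_force: 35.0
```

```bash
python3 -m jog '{"dp":[[0,19,23],[0,38,46],[0,52,62],[0,61,73],[0,63,75],[0,63,75]],"delta_rot":[[0,0,0],[0,0,0],[0,0,0],[0,0,0],[0,0,0],[0,0,0]],"gripper":[-1,-1,-1,-1,-1,-1]}'
python3 -m jog '{"dp":[[0,1.3,1.5],[0,2.6,3],[0,3.2,3.8],[0,3.2,3.8]],"delta_rot":[[0,0,0],[0,0,0],[0,0,0],[0,0,0]],"gripper":[-1,-1,-1,-1]}'
```

```text
time: 15.55
position: [0.3989, -0.0791, 0.0309]
tool_rot: [0.727, 0.595, -0.217, -0.265]
ft_force: [-0.6, -0.2, -4.7]
grip_width: 0.0159
grip_force: 35.0
time: 15.95
position: [0.3987, -0.0789, 0.0262]
tool_rot: [0.727, 0.595, -0.217, -0.265]
ft_force: [-0.1, -0.4, -4.4]
grip_width: 0.0159
grip_force: 35.0
```

```bash
python3 -m jog '{"dp":[[0,1,1.2],[0,2,2.4],[0,2.6,3.1],[0,2.6,3.1]],"delta_rot":[[0,0,0],[0,0,0],[0,0,0],[0,0,0]],"gripper":[-1,-1,-1,-1]}'
python3 -m jog '{"dp":[[0,0.6,0.8],[0,1,1.2],[0,1.3,1.5],[0,1.3,1.5]],"delta_rot":[[0,0,0],[0,0,0],[0,0,0],[0,0,0]],"gripper":[-1,-1,-1,-1]}'
```

```text
time: 16.35
position: [0.3984, -0.0789, 0.0217]
tool_rot: [0.727, 0.595, -0.217, -0.266]
ft_force: [-0.2, -0.1, -4.4]
grip_width: 0.0157
grip_force: 35.0
time: 16.75
position: [0.3985, -0.0789, 0.0198]
tool_rot: [0.727, 0.595, -0.217, -0.265]
ft_force: [0.2, 0.2, -4.8]
grip_width: 0.0157
grip_force: 35.0
```

```bash
python3 -m jog '{"dp":[[0,0.3,0.4],[0,0.7,0.8],[0,1,1.2],[0,1,1.2]],"delta_rot":[[0,0,0],[0,0,0],[0,0,0],[0,0,0]],"gripper":[-1,-1,-1,-1]}'
```

```text
time: 17.15
position: [0.3985, -0.0789, 0.0195]
tool_rot: [0.727, 0.594, -0.217, -0.266]
ft_force: [2.9, 0.0, 4.2]
grip_width: 0.0159
grip_force: 35.0
```

```bash
python3 -m jog '{"dp":[[0,-0.6,-0.8],[0,-0.6,-0.8],[0,-0.6,-0.8],[0,-0.6,-0.8],[0,-0.6,-0.8]],"delta_rot":[[0,0,0],[0,0,0],[0,0,0],[0,0,0],[0,0,0]],"gripper":[-0.6,-0.55,-0.5,-0.45,-0.4]}'
python3 -m jog '{"dp":[[0,3,-2.5],[0,6,-5],[0,9,-7.5],[0,12,-10],[0,15,-12.5],[0,17,-14],[0,17,-14]],"delta_rot":[[0,0,0],[0,0,0],[0,0,0],[0,0,0],[0,0,0],[0,0,0],[0,0,0]],"gripper":[-0.4,-0.4,-0.4,-0.4,-0.4,-0.4,-0.4]}'
python3 look.py w7 bar
python3 - <<'E'
from rig import robot
import cv2,numpy as np
a=robot.camera("side")[:,:,::-1];print(robot.search_frame("bar","side")[:2])
b=cv2.imread("pics/w7.png")
cv2.imwrite("pics/d7.png",np.hstack([cv2.resize(a[130:290,250:420],(425,400),interpolation=2),cv2.resize(b[0:400,140:500],(360,400))]))
E
```

```text
time: 17.65
position: [0.3986, -0.0789, 0.0192]
tool_rot: [0.727, 0.595, -0.217, -0.265]
ft_force: [0.5, -0.2, -0.6]
grip_width: 0.0244
grip_force: 0.5
time: 18.35
position: [0.4214, -0.0836, 0.0189]
tool_rot: [0.728, 0.595, -0.216, -0.265]
ft_force: [2.1, 0.6, -0.9]
grip_width: 0.0262
grip_force: 1.4
[ 0.4214 -0.0836  0.0189] [[0.199, 0.751, -0.63], [0.98, -0.152, 0.128], [-0.0, -0.642, -0.766]]
bar [([274.3, 42.0, 356.6, 346.1], 0.73)]
[{'rect': [334.3, 225.8, 373.7, 257.1], 'score': 0.94}]
```

View pics/d7.png

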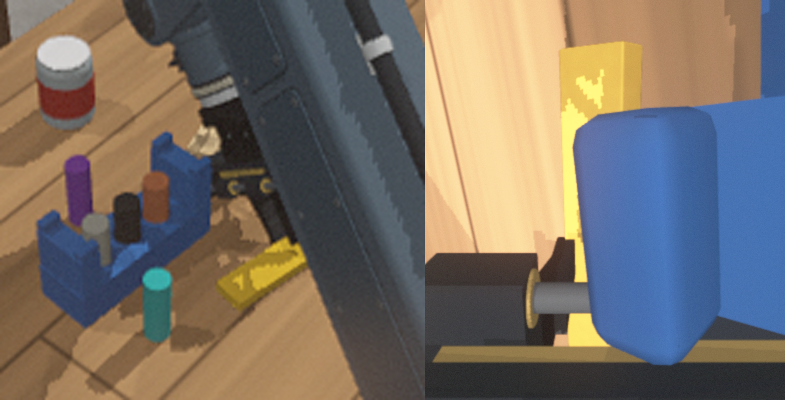

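```bash
python3 -m jog '{"dp":[[0,2,-1.7],[0,3.5,-3],[0,5,-4.2],[0,6,-5],[0,6,-5],[0,6,-12],[0,6,-25],[0,6,-45],[0,-10,-75],[0,-30,-110],[0,-60,-150],[0,-60,-150]],"delta_rot":[[0,0,0],[0,0,0],[0,0,0],[0,0,0],[0,0,0],[0,0,0],[0,0,0],[0,0,0],[0,0,0],[0,0,0],[0,0,0],[0,0,0]],"gripper":[-0.4,-0.4,-0.4,-0.4,-0.4,-0.4,-0.4,-0.4,-0.3,-0.2,0,0.2]}'
python3 - <<'E'
from rig import robot
print(robot.get_obs()['tool_rot'].round(4))
E
```

```text
time: 19.75
position: [0.4734, -0.0945, 0.178]
tool_rot: [0.729, 0.596, -0.214, -0.261]
ft_force: [0.4, 0.6, -0.8]
grip_width: 0.0437
grip_force: 0.0
[ 0.7289  0.5957 -0.2144 -0.2606]
```

```bash
python3 -m jog '{"dp":[[-20,-20,-10],[-40,-45,-10],[-60,-60,-10],[-66,-72,-7],[-66,-72,-7],[-66,-72,-7],[-66,-72,-7]],"delta_rot":[[-0.12,0,0],[-0.24,0,0],[-0.36,0,0],[-0.48,0,0],[-0.6,0,0],[-0.7,0,0],[-0.7,0,0]],"gripper":[0.4,0.4,0.5,0.5,0.5,0.5,0.5]}'
python3 look.py w8 bar
python3 - <<'E'
from bar import *
C,p,W=line("w8",.016,(150,0,480,260));print(p[::20].round(1).tolist());c=np.polyfit(W[8:-8,1],W[8:-8,0],1);print(W[0],W[-1],np.linalg.norm(W[0]-W[-1]),np.degrees(np.arctan(c[0])))
from rig import robot
print(robot.get_obs()['time'])
for n in("scene","side"):
    robot.camera(n);K=cam(robot,n)
    for d in robot.search_frame("bar",n)[:1]: print(n,d)
E
```

```text
time: 20.45
position: [0.4039, -0.1464, 0.2244]
tool_rot: [0.775, 0.632, -0.0, -0.001]
ft_force: [-0.2, 0.2, -0.3]
grip_width: 0.0649
grip_force: 0.0
[ 0.4039 -0.1464  0.2244] [[0.2, 0.98, -0.002], [0.98, -0.2, 0.002], [0.001, -0.002, -1.0]]
bar [([288.1, 4.4, 330.1, 201.5], 0.8)]
blob [290, 4, 39, 196, 7146] [309.5, 98.8]
[[309.5, 4.0, 38.0], [309.0, 24.0, 39.0], [309.5, 44.0, 38.0], [309.5, 64.0, 38.0], [309.0, 84.0, 37.0], [309.5, 104.0, 36.0], [309.5, 124.0, 36.0], [310.0, 144.0, 35.0], [310.0, 164.0, 35.0], [309.5, 184.0, 34.0]]
[0.43268803 0.01688868 0.016     ] [ 0.39286859 -0.17601705  0.016     ] 0.19697261023854373 11.55749888027815
20.55
scene {'rect': [238.9, 178.5, 311.3, 192.1], 'score': 0.83}
side {'rect': [336.1, 212.1, 400.0, 254.6], 'score': 0.76}
```

```bash
python3 -m jog '{"dp":[[20,-2,40],[45,-4,80],[67,-5,110],[67,-5,130],[67,-5,130]],"delta_rot":[[0,0,0],[0,0,0],[0,0,0],[0,0,0],[0,0,0]],"gripper":[0.5,0.5,0.5,0.5,0.5]}'
python3 look.py w9
python3 - <<'E'
from bar import *
A=pickle.load(open("w8.pkl","rb"))
C,p,W=line("w9",.016,(150,0,480,235));print(p[::20].round(1).tolist());i=4;print(W[0],W[-1])
# end centre in both views
print(tri([A,C],[np.array([309.5,4.]),np.array([p[2:20,0].mean(),p[0,1]])]))
T=np.array([.4128,-.0796,.016]);print(W[50][0]-(.4128+.2027*(W[50][1]+.0796)))
E
```

```text
time: 21.25
position: [0.4147, -0.0801, 0.0916]
tool_rot: [0.774, 0.634, -0.001, -0.003]
ft_force: [0.2, -0.2, 0.9]
grip_width: 0.0652
grip_force: 0.0
[ 0.4147 -0.0801  0.0916] [[0.197, 0.98, -0.006], [0.98, -0.197, 0.003], [0.002, -0.007, -1.0]]
blob [282, 65, 59, 170, 9350] [310.8, 148.0]
[[306.0, 65.0, 1.0], [310.5, 85.0, 58.0], [311.0, 105.0, 57.0], [311.0, 125.0, 57.0], [311.0, 145.0, 55.0], [311.0, 165.0, 55.0], [311.0, 185.0, 53.0], [311.0, 205.0, 53.0], [310.5, 225.0, 52.0]]
[0.42914388 0.01842087 0.016     ] [ 0.40821836 -0.09835775  0.016     ]
(array([0.43258295, 0.01818952, 0.01063331]), [array([-0.3, -0. ]), array([0.4, 0. ])])
-0.0002503779439755882
```

```bash
python3 -m jog '{"dp":[[0,-1.5,40],[0,-1.5,70],[0,-1.5,82],[0,-1.5,87],[0,-1.5,88],[0,-1.5,88],[0,-1.5,88],[0,-1.5,88],[0,-1.5,88],[0,-1.5,88]],"delta_rot":[[0,0,0],[0,0,0],[0,0,0],[0,0,0],[0,0,0],[0,0,0],[0,0,0],[0,0,0],[0,0,0],[0,0,0]],"gripper":[0.5,0.5,0.5,0.5,0.5,0.3,0,-0.2,-1,-1]}' 40
```

```text
time: 22.3
position: [0.412, -0.0802, 0.0067]
tool_rot: [0.774, 0.633, -0.001, -0.002]
ft_force: [-5.3, -0.5, 6.5]
grip_width: 0.0394
grip_force: 40.0
```

```bash
python3 -m jog '{"dp":[[0,0,-5],[0,0,-20],[0,0,-60],[0,0,-105],[0,0,-145],[20,15,-165],[50,38,-165],[80,62,-165],[110,85,-165],[140,108,-165],[151,116,-165],[151,116,-165]],"delta_rot":[[0,0,0],[0,0,0],[0,0,0],[0,0,0],[0,0,0],[0,0,-0.02],[0,0,-0.04],[0,0,-0.06],[0,0,-0.09],[0,0,-0.12],[0,0,-0.123],[0,0,-0.123]],"gripper":[-1,-1,-1,-1,-1,-1,-1,-1,-1,-1,-1,-1]}'
python3 look.py w10
python3 - <<'E'
from bar import *
C,p,W=line("w10",.178,(150,0,480,260));print(p[::15].round(1).tolist());c=np.polyfit(W[8:-8,1],W[8:-8,0],1);print(W[0],W[-1],np.degrees(np.arctan(c[0])),np.polyval(c,.0446))
P=np.array([[-29,85,119],[29,85,119],[-29,-85,119],[29,-85,119]])/1000@R.from_euler('z',-.0769).as_matrix().T+[.5555,.0446,0];print(proj(C,P).round(1).tolist())
cv2.imwrite("pics/w10c.png",cv2.resize(cv2.imread("pics/w10.png")[0:280,180:450],None,fx=2.1,fy=2.1,interpolation=2))
E
```

```text
time: 23.5
position: [0.5591, 0.0453, 0.1708]
tool_rot: [0.733, 0.68, 0.001, 0.0]
ft_force: [0.1, -0.7, -5.3]
grip_width: 0.0395
grip_force: 40.0
[0.5591 0.0453 0.1708] [[0.075, 0.997, 0.001], [0.997, -0.075, 0.0], [0.0, 0.001, -1.0]]
blob [274, 188, 81, 72, 5445] [313.8, 224.8]
[[321.5, 188.0, 2.0], [313.5, 203.0, 80.0], [314.0, 218.0, 79.0], [314.0, 233.0, 79.0], [314.5, 248.0, 78.0]]
[0.56600398 0.08303707 0.178     ] [0.56018548 0.04648873 0.178     ] 3.233883293199112 0.5599622124676981
[[259.0, 88.5], [356.0, 88.7], [269.4, 329.6], [347.6, 329.6]]
```

View pics/w10c.png

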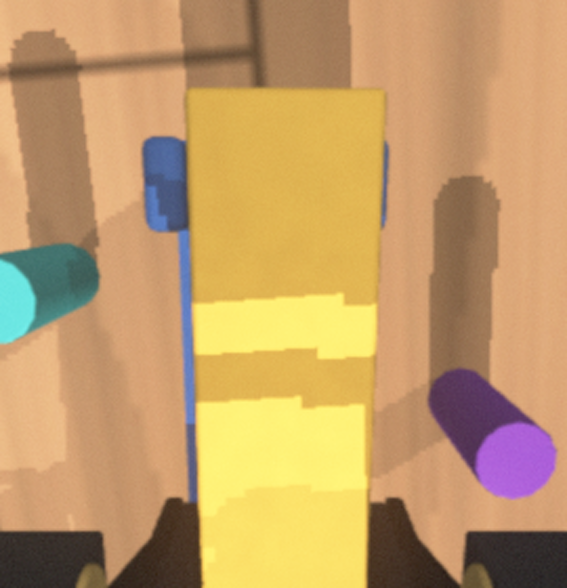

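Run:
```python
from h import *
import pickle
C=pickle.load(open("w10.pkl","rb"))
a=atz(C,(316.6,42),.18);b=atz(C,(315.2,278),.18);d=(a-b)[:2];print(a,b,"yaw",np.degrees(np.arctan2(-d[0],d[1])))
n=d/np.linalg.norm(d);c=a[:2]-.1*n;print("centre",c)
e=np.array([.5555,.0446])-c;print("move tool x,y",e@[.075,.997],e@[.997,-.075],"z-yaw need",-4.4)
from rig import robot
o=robot.get_obs();print(o['position'],o['tool_rot'],np.degrees(2*np.arctan2(o['tool_rot'][1],o['tool_rot'][0]))-90)
```

```text
[0.56830633 0.14584116 0.18      ] [0.55956466 0.03693257 0.18      ] yaw -4.589067238455473
centre [0.56030545 0.04616175]
move tool x,y -0.0019174711633770192 -0.00467390560426985 z-yaw need -4.4
[0.55725617 0.04447397 0.17049103] [ 7.33268390e-01  6.79938715e-01 -7.03987602e-04 -5.61511488e-04] -4.322248450249262
```

```bash
python3 -m jog '{"dp":[[-1,-2.5,15],[-1,-2.5,25],[-1,-2.5,25],[-1,-2.5,25],[-1,-2.5,25]],"delta_rot":[[0,0,0],[0,0,0],[0,0,0],[0,0,0],[0,0,0]],"gripper":[-1,-1,-1,-1,-1]}'
python3 look.py w11
python3 - <<'E'
from h import *
import pickle
C=pickle.load(open("w11.pkl","rb"));im=cv2.imread("pics/w11.png");h=cv2.cvtColor(im,cv2.COLOR_BGR2HSV)
yel=(h[...,0]>18)&(h[...,0]<36)&(h[...,1]>120);blu=(h[...,0]>100)&(h[...,0]<125)&(h[...,1]>120)
for v in range(40,240,8):
    u=np.nonzero(yel[v,240:400])[0]+240;b=np.nonzero(blu[v,230:400])[0]+230
    print(v,(u.min(),u.max(),len(u)) if len(u) else None,(b.min(),b.max(),len(b)) if len(b) else None)
P=np.array([[-35,85,119],[35,85,119],[-23,85,119],[23,85,119],[-20,100,148],[20,100,148],[-20,60,148],[20,60,148]])/1000@R.from_euler('z',-.0769).as_matrix().T+[.5555,.0446,0];print(proj(C,P).round(1).tolist())
E
```

```text
time: 24.05
position: [0.5556, 0.0427, 0.1467]
tool_rot: [0.734, 0.679, 0.0, 0.0]
ft_force: [0.2, 0.0, -3.9]
grip_width: 0.0394
grip_force: 40.0
[0.5556 0.0427 0.1467] [[0.078, 0.997, 0.001], [0.997, -0.078, -0.0], [-0.0, 0.001, -1.0]]
40 None None
48 (np.int64(268), np.int64(362), 95) None
56 (np.int64(269), np.int64(362), 94) (np.int64(253), np.int64(369), 9)
64 (np.int64(269), np.int64(362), 94) (np.int64(248), np.int64(374), 24)
72 (np.int64(269), np.int64(362), 94) (np.int64(262), np.int64(373), 12)
80 (np.int64(269), np.int64(361), 93) (np.int64(263), np.int64(372), 7)
88 (np.int64(269), np.int64(361), 93) None
96 (np.int64(270), np.int64(361), 92) None
104 (np.int64(270), np.int64(360), 91) None
112 (np.int64(271), np.int64(360), 90) (np.int64(265), np.int64(268), 4)
120 (np.int64(271), np.int64(360), 90) (np.int64(266), np.int64(268), 3)
128 (np.int64(271), np.int64(359), 89) (np.int64(266), np.int64(269), 4)
136 (np.int64(272), np.int64(359), 88) (np.int64(267), np.int64(269), 3)
144 (np.int64(272), np.int64(359), 88) (np.int64(268), np.int64(269), 2)
152 (np.int64(272), np.int64(359), 88) (np.int64(268), np.int64(269), 2)
160 (np.int64(272), np.int64(359), 88) (np.int64(269), np.int64(269), 1)
168 (np.int64(273), np.int64(358), 86) None
176 (np.int64(273), np.int64(357), 85) None
184 (np.int64(273), np.int64(357), 85) None
192 (np.int64(273), np.int64(357), 85) None
200 (np.int64(274), np.int64(356), 83) None
208 (np.int64(274), np.int64(356), 83) None
216 (np.int64(274), np.int64(356), 83) None
224 (np.int64(274), np.int64(355), 82) None
232 (np.int64(274), np.int64(355), 82) None
[[246.0, 81.7], [378.6, 81.6], [268.7, 81.7], [355.9, 81.6], [265.7, 42.3], [357.9, 42.2], [269.4, 135.6], [354.9, 135.5]]
```

```bash
python3 -m jog '{"dp":[[0,-1.6,10],[0,-1.6,16],[0,-1.6,16],[0,-1.6,16],[0,-1.6,16]],"delta_rot":[[0,0,0],[0,0,0],[0,0,0],[0,0,0],[0,0,0]],"gripper":[-1,-1,-1,-1,-1]}'
python3 look.py w12
python3 - <<'E'
from h import *
import pickle
C=pickle.load(open("w12.pkl","rb"));im=cv2.imread("pics/w12.png");h=cv2.cvtColor(im,cv2.COLOR_BGR2HSV)
yel=(h[...,0]>18)&(h[...,0]<36)&(h[...,1]>120);blu=(h[...,0]>100)&(h[...,0]<125)&(h[...,1]>100)
print("end v",np.nonzero(yel[:,310])[0].min())
for v in range(30,130,6):
    u=np.nonzero(yel[v,240:400])[0]+240;b=np.nonzero(blu[v,225:410])[0]+225
    print(v,(u.min(),u.max()) if len(u) else None,b[b<300][[0,-1]] if (b<300).any() else None,b[b>300][[0,-1]] if (b>300).any() else None)
P=np.array([[-35,98,119],[35,98,119],[-35,72,119],[35,72,119],[-20,100,132],[20,100,132],[-20,72,132],[20,72,132]])/1000@R.from_euler('z',-.0769).as_matrix().T+[.5555,.0446,0];print(proj(C,P).round(1).tolist())
E
```

```text
time: 24.6
position: [0.5539, 0.0432, 0.1303]
tool_rot: [0.734, 0.679, 0.0, 0.0]
ft_force: [-0.7, 0.1, -5.1]
grip_width: 0.0394
grip_force: 40.0
[0.5539 0.0432 0.1303] [[0.077, 0.997, 0.0], [0.997, -0.077, -0.0], [-0.0, 0.0, -1.0]]
end v 42
30 None None None
36 None None None
42 (np.int64(270), np.int64(360)) None None
48 (np.int64(268), np.int64(363)) None None
54 (np.int64(269), np.int64(363)) [244 262] [366 384]
60 (np.int64(269), np.int64(362)) [243 263] [365 385]
66 (np.int64(269), np.int64(362)) [243 262] [365 385]
72 (np.int64(269), np.int64(362)) [244 261] [365 384]
78 (np.int64(269), np.int64(361)) [244 263] [364 384]
84 (np.int64(269), np.int64(361)) [244 261] [364 384]
90 (np.int64(270), np.int64(361)) [245 262] [364 383]
96 (np.int64(270), np.int64(361)) [245 266] [364 383]
102 (np.int64(270), np.int64(361)) [246 266] [365 382]
108 (np.int64(271), np.int64(360)) [264 268] [362 364]
114 (np.int64(271), np.int64(360)) [265 268] [362 364]
120 (np.int64(271), np.int64(359)) [265 269] [362 363]
126 (np.int64(271), np.int64(359)) [265 269] [362 363]
[[241.5, 51.9], [390.1, 51.9], [244.8, 109.0], [386.8, 109.0], [269.8, 43.2], [362.1, 43.1], [272.1, 110.0], [359.7, 110.0]]
```

```bash
python3 -m jog '{"dp":[[0,-0.5,3],[0,-0.5,7],[0,-0.5,11],[0,-0.5,14],[0,-0.5,16],[0,-0.5,16],[0,-0.5,16]],"delta_rot":[[0,0,0],[0,0,0],[0,0,0],[0,0,0],[0,0,0],[0,0,0],[0,0,0]],"gripper":[-1,-1,-1,-1,-1,-1,-1]}'
```

```text
time: 25.35
position: [0.5533, 0.0432, 0.1142]
tool_rot: [0.734, 0.679, -0.0, -0.0]
ft_force: [-0.2, 0.2, -4.0]
grip_width: 0.0393
grip_force: 40.0
```

```bash
python3 -m jog '{"dp":[[0,0,0.7],[0,0,1.4],[0,0,2],[0,0,2]],"delta_rot":[[0,0,0],[0,0,0],[0,0,0],[0,0,0]],"gripper":[-1,-1,-1,-1]}'
python3 -m jog '{"dp":[[0,0,0.5],[0,0,1],[0,0,1.5],[0,0,1.5]],"delta_rot":[[0,0,0],[0,0,0],[0,0,0],[0,0,0]],"gripper":[-1,-1,-1,-1]}'
```

```text
time: 25.75
position: [0.5532, 0.0433, 0.1122]
tool_rot: [0.734, 0.679, -0.0, -0.0]
ft_force: [-0.2, -0.0, -4.8]
grip_width: 0.0393
grip_force: 40.0
time: 26.15
position: [0.5533, 0.0432, 0.1118]
tool_rot: [0.734, 0.679, 0.0, 0.0]
ft_force: [-1.9, -0.4, 4.8]
grip_width: 0.0394
grip_force: 40.0
```

```bash
python3 -m jog '{"dp":[[0,0,0],[0,0,0],[0,0,0],[0,0,0],[0,0,-10],[0,0,-30],[-20,0,-70],[-60,0,-100],[-100,0,-120],[-100,0,-120],[-100,0,-120]],"delta_rot":[[0,0,0],[0,0,0],[0,0,0],[0,0,0],[0,0,0],[0,0,0],[0,0,0],[0,0,0],[0,0,0],[0,0,0],[0,0,0]],"gripper":[0,0.15,0.27,0.27,0.27,0.27,0.27,0.27,0.27,0.27,0.27]}'
python3 look.py w13
python3 - <<'E'
from bar import *
from rig import robot
C=pickle.load(open("w13.pkl","rb"));im=cv2.imread("pics/w13.png");h=cv2.cvtColor(im,cv2.COLOR_BGR2HSV)
m=((h[...,0]>18)&(h[...,0]<36)&(h[...,1]>120)).astype(np.uint8);m[260:]=0;m[:,:220]=0;m[:,420:]=0
n,l,st,ce=cv2.connectedComponentsWithStats(m);i=1+st[1:,4].argmax();v,u=np.nonzero(l==i)
r=cv2.boxPoints(cv2.minAreaRect(np.c_[u,v].astype(np.float32)));W=np.array([atz(C,p,.121) for p in r]);print(r.round(1).tolist(),W.round(4).tolist(),W.mean(0))
P=np.array([[a,b,121] for a,b in((-20,-100),(20,-100),(20,100),(-20,100))])/1000@R.from_euler('z',-.0769).as_matrix().T+[.5555,.0446,0];print("ideal",proj(C,P).round(1).tolist())
for c in("scene","side"):
    robot.camera(c);K=cam(robot,c);print(c,robot.search_frame("bar",c)[:1],[robot.search_frame(x,c)[:1] for x in("core_grey","core_red")])
    q=np.r_[P,P-[0,0,.016]];q=proj(K,q);print(q.min(0).round(0),q.max(0).round(0))
E
```

```text
time: 27.25
position: [0.5456, -0.0571, 0.2316]
tool_rot: [0.735, 0.679, 0.001, 0.0]
ft_force: [0.1, 0.5, -0.0]
grip_width: 0.0549
grip_force: 0.0
[ 0.5456 -0.0571  0.2316] [[0.079, 0.997, 0.002], [0.997, -0.079, 0.0], [0.0, 0.002, -1.0]]
[[287.0, 0.0], [341.0, 0.0], [341.0, 194.0], [287.0, 194.0]] [[0.5386, 0.0891, 0.121], [0.5769, 0.086, 0.121], [0.5686, -0.0571, 0.121], [0.5238, -0.0535, 0.121]] [0.55198036 0.01614802 0.121     ]
ideal [[291.9, 193.7], [339.9, 193.6], [345.5, -97.0], [285.1, -96.8]]
scene [{'rect': [287.4, 176.7, 372.9, 198.0], 'score': 0.89}] [[{'rect': [344.7, 193.9, 356.6, 205.4], 'score': 0.59}], [{'rect': [290.3, 171.2, 375.2, 232.2], 'score': 0.72}]]
[289. 175.] [375. 198.]
side [{'rect': [266.2, 188.4, 329.4, 233.0], 'score': 0.55}] [[], [{'rect': [305.7, 205.4, 317.9, 219.3], 'score': 0.62}]]
[266. 182.] [331. 232.]
```

```bash
python3 -c "
from rig import robot
print(robot.hand_in())"
```

```text
the job is handed in; nothing more can be done
None
```

The grey core stands fully down in the empty rack hole, and the yellow bar, laid flat and let go on the bench in between, now lies across both end supports between their cheeks. I handed the job in at about 27 s; the final camera check put the bar within about 1 mm along the rack, the rig returned no verdict, and the bar's last roughly 10 mm onto the bench was a slide off a fingertip.

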